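# Gauge a limewood blank under the lever-lifted feeler

### The job

Check the limewood blank on the green bench thickness gauge: raise the red-knobbed lift lever all the way, lay the blank flat on the gauge's steel table, lengthwise from front to back, centred sideways and pushed back square against the dark fence, then lower the lever all the way so that the brass feeler rests on the wood. Do not knock over or push aside the finial or the marker pen.

Things in the scene. Friction and masses are not known exactly. Their poses are not given: they have to be found in the camera images.
- gauge: Fixed green thickness gauge. Origin on the bench under the feeler; x to its back, z up. Base x -75..105, y +-60, z 0..16 mm. Steel table x -60..32, y +-25, top z 28. Dark fence: front face x 22, y +-29, top z 46. Head x -18..77, y +-20, z 119..175; dial, 56 mm wide, x -35..-12, z 187..243. Black lamp over it all: x -100..4, y +-38, z 294..316. Column at x 80, radius 24 at most, to z 330.
- lift_lever (a joint): Angle of the lift lever, rad. 0: fully down, 30 degrees below level; 1.047: fully up, 30 degrees above level, both hard stops. It stays where it is left (about 2 N at the knob moves it). Fully up lifts feeler by 15 mm.
- lever_knob (a point): Middle of the red knob, a cylinder 14 mm across and 18 mm long lying along the gauge's y, at the front end of the lever; pinch it by its two ends. It travels a 70 mm arc about the pivot, in the gauge's x-z plane.
- lever_pivot (a point): Pivot of the lift lever, fixed on the head's front at x -22, y 0, z 140 mm of the gauge. The rod, 7 mm thick, runs from here towards the gauge's front (-x). Axis: gauge y.
- feeler: Brass feeler over the table, 11 mm across. Origin: its lowest point, 41 mm above the table with the lever down, 56 mm with it up. It gives upwards 8 mm on a light spring (1 N, and 1 N per mm), so the 44 mm blank cannot go under it while the lever is down, and then keeps it pressed.
- blank_axes (a point): The blank: a brown limewood block 120 x 60 x 44 mm, 0.18 kg. Point at the centre of its underside; x along its 120 mm length (either end may go to the fence), y across its 60 mm width, z up. Starts flat on the bench.
- finial: Bystander: turned limewood finial, standing, 38 mm across, 71 mm tall. Origin: centre of its foot.
- pen: Bystander: black, white and red marker pen lying down, 35 x 139 x 24 mm, long axis near y. Origin: under its centre.
- blank: The same limewood block as a body; origin as blank_axes, but its own axes are skewed 3 degrees to the wood: use the point for the direction.

How it is judged:
On the way, in this order (a step that is already met when the one before it is completed fails the run):
1. the lift lever is fully up, the blank still off the table (value of joint lift_lever above 0.95 rad and z of blank_axes in the frame of gauge below 0.02 m), for 0.2 s.
2. with the lever up, the blank lies flat on the table, centred, square and against the fence (x of blank_axes in the frame of gauge between -0.0415 and -0.034 m and y of blank_axes in the frame of gauge between -0.012 and 0.012 m and z of blank_axes in the frame of gauge between 0.025 and 0.031 m and angle between the x axis of blank_axes and the x axis of gauge, either way round below 0.06 rad and angle between blank_axes's own z axis and vertical below 0.06 rad and value of joint lift_lever above 0.85 rad), for 0.2 s.
At the end, for the whole second after the job is handed in: The blank lies flat on the gauge's table, lengthwise front to back (within 3.4 degrees of the gauge's x), within 12 mm of centred sideways, its far end within 3.5 mm of the fence, at rest; the lever is down (within 0.12 rad of its stop) and the feeler presses on the blank with over 1 N (x of blank_axes in the frame of gauge between -0.0415 and -0.034 m and y of blank_axes in the frame of gauge between -0.012 and 0.012 m and z of blank_axes in the frame of gauge between 0.025 and 0.031 m and angle between the x axis of blank_axes and the x axis of gauge, either way round below 0.06 rad and angle between blank_axes's own z axis and vertical below 0.06 rad and value of joint lift_lever below 0.12 rad and contact force between feeler and blank above 1 N and linear speed of blank below 0.02 m/s); the robot touches nothing.
It fails at once if the finial is moved by 25 mm or knocked over (distance of finial from where it was at the start of the episode above 0.025 m or angle between finial's own z axis and vertical above 0.5 rad).
It fails at once if the marker pen is moved by 25 mm (distance of pen from where it was at the start of the episode above 0.025 m).
It also fails if it takes over 53 s, if anything falls off the work surface, if the arm or the gripper's body presses on something with over 40 N, if the wrist force passes 120 N, or if a joint passes its speed limit or range.

### The arm

A 6-joint arm with a two-finger parallel gripper is mounted at the origin on a cart in front of the work surface, level with it; the furniture and walls round the work are solid. World frame = base frame: x ahead of the robot, y to its left, z up, the work surface at z = 0. Lengths are in m, angles in rad, forces in N, time in s.
With the tool pointing down it reaches from about 0.425 to 0.95 m from the base axis. Payload 14.7 kg.
Tool frame: the origin (TCP) lies on the front face of the gripper's body, between the roots of the fingers; the fingertips stand 73 mm ahead of it and the grasp point (between the pads) lies arm.grip_point_offset ahead of it (arm.grip_point_offset is the distance from the TCP to the grasp point, in m); z points along the fingers, y is the line along which they close (so a half turn about z gives the same grasp; the last joint's range is limited). The gripper opens to 85 mm and grips with 20 to 120 N. Pads are 22 mm wide; open, the fingers measure 114 mm over their backs; the gripper's body (76 mm by 85 mm) begins 54 mm behind the grasp point. The pads swing forward as they close: fully open they stand 13 mm farther back than shut.
Start: joints at [1.193, 0.48, 1.596, -0, 1.065, -0.047], TCP at [0.211, 0.615, 0.304] pointing down, gripper open.
Joint ranges: [-2.75, 2.75], [-0.82, 2.05], [0.23, 2.67], [-1.56, 4.7], [0.09, 2.69], [-2.92, 2.92]. Speed limits (rad/s): [1.89, 1.89, 2.39, 3.01, 3.01, 3.01].

### API

Orientations are given as a unit quaternion [x, y, z, w].
In Python, from workcell import arm, eyes, close_job gives the robot as it stands. The module is installed in compiled form; this text tells all that it offers.
- The arm moves only by the shell command python3 -m jog 'ROWS' [FORCE]. ROWS is a JSON object of lists of equal length, an entry for each row: "dr": the turn, a rotation vector about the tool's x, y, z in degrees, a list of three; "offset": the shift along the tool's x, y, z in m, a list of three; "gripper": the opening, from -1 (shut) to 1 (fully open). In form: {"dr": [[wx, wy, wz], ...], "offset": [[tx, ty, tz], ...], "gripper": [gripper, ...]}. A call has 1 to 20 rows; each row is the pose to reach, as a shift and turn from the pose commanded when the call began, along the tool's axes at that moment; what a row does not reach only later rows make up. A row lasts 1/10 s, in which the tool goes at most 50 mm and 8.59 degrees, less where a joint would pass 70% of its speed; a pose out of reach is approached as far as the arm can. A call with a gripper value outside its range is refused whole. The fingers move at their own pace and stop on an object; FORCE is the grip in N (left out, the last holds). Time passes only in rows, so rows that repeat a pose let the fingers close. It gives the time, the measured TCP pose, the force, the opening and the grip force at its end, in the units of the state.
- arm.sense(): the state, without advancing time (a new reading comes with each control period).
- eyes.get_image(name): name is "side" or "top" or "wrist"; returns a dict with "frame" (420x560x3 uint8, blue, green, red), "range_z" (420x560 float32, m along the optical axis (not along the pixel's ray), 0 where there is no reading), "fx", "fy", "cx", "cy" (pixels), "extrinsics" (4x4, takes a point from camera to world coordinates). Camera axes: x right, y down, z forward; pixel columns grow to the right and rows downward; lengths in m; the calibration is good to about 2 mm. The wrist camera is an equidistant fisheye: a pixel r from the principal point sees the ray r / f radians off the axis. A picture is of the moment at which its call begins.
- close_job(): hands the job in; it is judged then, once.
The state is a dict: "time": time; "joint_positions": joint angles; "qvel": joint speeds; "effort": joint torques, N m; "eef_pos": TCP position; "ee_rot": TCP orientation; "wrist_force": force on the tool from outside, world axes, zero at the start; "moment": the same for the moment, N m; "finger_gap": opening from 0.0 (shut) to 1.0 (fully open); "grasp_force": force on a finger pad.
Only numpy, scipy, OpenCV 4.12 (cv2) and the standard library are available. Lean on these libraries where they do the work, as an engineer would, in place of code of your own. Each camera call takes 0.05 s, during which the arm holds its last target. There are 200 camera calls.

## Working session

There is one attempt and no reset: what is moved stays moved. The work goes in short steps, Python scripts to look and compute and a shell command to move; the robot and the scene stay as the last step left them, time stands still between calls to the robot, and variables do not carry over. Pictures are saved under pics/ and viewed, at most 10 in all, crops included, and the job is handed in when it is done.

```bash
mkdir -p pics; cat > h.py <<'E'
import numpy as np, cv2
from workcell import arm, eyes
def grab(n):
    d=eyes.get_image(n); np.savez(f'pics/{n}.npz',**d); return d
def pts(d):
    h,w=d['range_z'].shape; u,v=np.meshgrid(np.arange(w),np.arange(h)); z=d['range_z']
    P=np.stack([(u-d['cx'])/d['fx']*z,(v-d['cy'])/d['fy']*z,z],-1)
    E=d['extrinsics']; return P@E[:3,:3].T+E[:3,3]
E
python3 - <<'E'
from h import *
s=arm.sense(); print({k:np.round(v,3) for k,v in s.items()}, arm.grip_point_offset)
for n in('top','side'):
    d=grab(n); cv2.imwrite(f'pics/{n}0.png',d['frame']); print(n,np.round(d['extrinsics'],3).tolist(),d['fx'],d['cx'],d['cy'],(d['range_z']>0).mean())
E
```

```text
{'time': np.float64(0.0), 'joint_positions': array([ 1.193,  0.481,  1.597, -0.   ,  1.065, -0.047]), 'qvel': array([-0.001,  0.   ,  0.001, -0.001, -0.   , -0.001]), 'effort': array([-4.0000e-03, -9.5065e+01, -4.3015e+01, -0.0000e+00,  1.3000e-02,
       -0.0000e+00]), 'eef_pos': array([0.211, 0.614, 0.303]), 'ee_rot': array([ 0.165,  0.986, -0.001, -0.   ]), 'wrist_force': array([ 0.503,  0.64 , -0.467]), 'moment': array([ 0.016, -0.006,  0.006]), 'grasp_force': np.float64(0.0), 'finger_gap': np.float64(1.002)} 0.0539
top [[0.312, -0.786, 0.534, 0.013], [-0.95, -0.258, 0.176, 0.093], [-0.001, -0.562, -0.827, 0.863], [0.0, 0.0, 0.0, 1.0]] 452.90625218830746 279.7617340926766 203.96822175055445 0.9959948979591837
side [[-0.992, -0.068, 0.109, 0.424], [-0.126, 0.37, -0.92, 1.091], [0.022, -0.926, -0.376, 0.454], [0.0, 0.0, 0.0, 1.0]] 407.1046307861656 275.94120859056204 210.1339167880559 0.9958630952380952
```

View pics/top0.png

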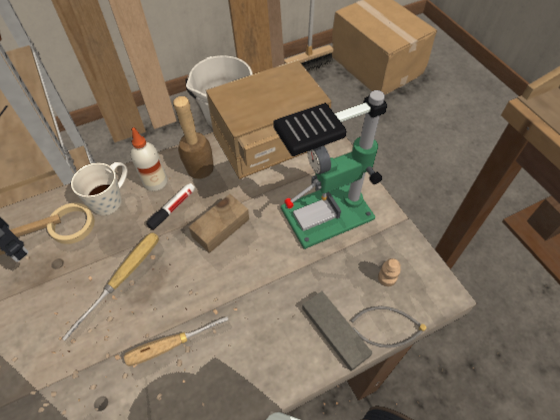

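View pics/side0.png

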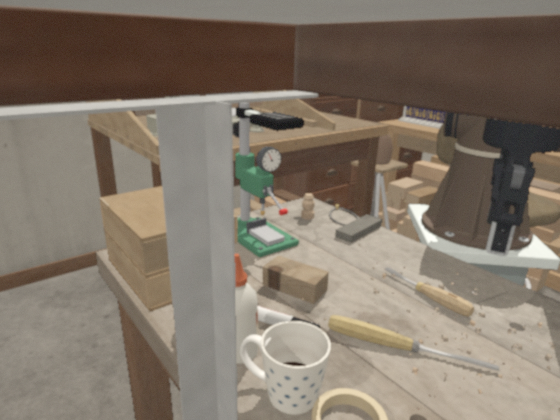

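The top picture shows the blank at (218,220) with the pen at (172,205) to its left. The gauge base is at (328,215), the red knob at (289,203) and the finial at (390,270). The side view shows the same scene from the left. Next I'll measure from depth.

```bash
python3 - <<'E'
from h import *
for n in('top','side'):
    d=np.load(f'pics/{n}.npz'); P=pts(d); hsv=cv2.cvtColor(d['frame'],cv2.COLOR_BGR2HSV).astype(int); H,S,V=hsv[...,0],hsv[...,1],hsv[...,2]
    x,y,z=P[...,0],P[...,1],P[...,2]; ws=(x>.2)&(x<1.1)&(abs(y)<.6)
    g=(H>60)&(H<90)&(S>90)&ws
    b=g&(z>.006)&(z<.022)
    r=cv2.minAreaRect((P[b][:,:2]*1000).astype(np.float32)); print(n,'base',r,b.sum(),np.median(z[b]))
    red=((H<6)|(H>174))&(S>180)&(V>120)&ws&(z>.06)&(z<.25)
    print('red',red.sum(),P[red].mean(0) if red.any() else 0, P[red].min(0),P[red].max(0))
    c0=r[0]; near=(np.hypot(x*1000-c0[0],y*1000-c0[1])<120)
    st=near&(z>.022)&(z<.034)&(S<60)&(V>100)
    print('steel',cv2.minAreaRect((P[st][:,:2]*1000).astype(np.float32)),st.sum(),np.median(z[st]))
    bl=ws&(z>.036)&(z<.052)&(H<25)&(S>50)
    k,l,s,c=cv2.connectedComponentsWithStats(bl.astype(np.uint8))
    for i in range(1,k):
        if s[i,4]>150: m=l==i; print('blk',s[i],cv2.minAreaRect((P[m][:,:2]*1000).astype(np.float32)),np.median(z[m]))
    hi=ws&(z>.004)&(np.abs(z)<.4)
    k,l,s,c=cv2.connectedComponentsWithStats(hi.astype(np.uint8))
    for i in range(1,k):
        if s[i,4]>100: m=l==i; print('obj',c[i].round(),s[i,4],P[m].min(0).round(3),P[m].max(0).round(3),P[m].mean(0).round(3))
E
```

```text
top base ((574.731689453125, 167.043212890625), (119.34846496582031, 178.13601684570312), 44.03628158569336) 2038 0.017300477379878776
red 52 [0.50695188 0.23759415 0.1108341 ] [0.49973002 0.22969881 0.10237972] [0.51669844 0.24634721 0.11538953]
steel ((579.738525390625, 172.72808837890625), (69.47909545898438, 169.11155700683594), 57.87089920043945) 756 0.02946765381818861
blk [ 188  194   60   51 1429] ((468.20281982421875, 382.150390625), (62.3469123840332, 120.84961700439453), 63.882606506347656) 0.04513909824431617
obj [299. 144.] 17886 [0.472 0.061 0.004] [0.889 0.509 0.333] [0.627 0.259 0.151]
obj [538. 116.] 3512 [ 0.827 -0.333  0.004] [ 1.052 -0.172  0.162] [ 0.941 -0.245  0.094]
obj [192. 142.] 1803 [0.57  0.458 0.004] [0.701 0.534 0.228] [0.593 0.488 0.11 ]
obj [147. 162.] 1329 [0.509 0.55  0.004] [0.59 0.6  0.18] [0.527 0.57  0.088]
obj [169. 206.] 661 [0.413 0.478 0.004] [0.559 0.546 0.03 ] [0.475 0.506 0.021]
obj [219. 222.] 1879 [0.402 0.33  0.004] [0.533 0.452 0.051] [0.46  0.378 0.039]
obj [129. 264.] 1069 [0.2   0.484 0.004] [0.402 0.556 0.035] [0.317 0.52  0.022]
obj [389. 272.] 470 [ 0.443 -0.014  0.004] [0.512 0.029 0.075] [0.454 0.011 0.046]
obj [346. 329.] 2789 [ 0.257 -0.079  0.004] [0.404 0.157 0.028] [0.325 0.064 0.019]
obj [191. 333.] 347 [0.2   0.285 0.004] [0.278 0.388 0.026] [0.228 0.341 0.015]
side base ((574.098876953125, 226.4722137451172), (40.26243209838867, 106.64302062988281), 60.325828552246094) 8 0.012864320357194037Traceback (most recent call last):
  File "<stdin>", line 9, in <module>
    return umr_minimum(a, axis, None, out, keepdims, initial, where)
ValueError: zero-size array to reduction operation minimum which has no identity
```

```bash
cat >> h.py <<'E'
from scipy.spatial.transform import Rotation as R
A=np.radians(-46.0); O=np.array([.5643,.1778,0])
GX=np.array([np.cos(A),np.sin(A),0]); 
def gauge(x,y,z): return O+R.from_euler('z',A).apply([x,y,z])
def plan(grip,az,tilt,back=0.):
    "az: world heading (deg) of the tool's lean; tilt from vertical deg; grip point; back off along tool"
    h=np.radians(az); t=np.radians(tilt)
    z=np.array([np.sin(t)*np.cos(h),np.sin(t)*np.sin(h),-np.cos(t)]); y=np.array([-np.sin(h),np.cos(h),0]); x=np.cross(y,z)
    T=R.from_matrix(np.stack([x,y,z],1)); s=arm.sense(); C=R.from_quat(s['ee_rot'])
    p=np.array(grip)-z*(arm.grip_point_offset+back)
    print('dr',(C.inv()*T).as_rotvec(degrees=True).round(2),'off',C.inv().apply(p-s['eef_pos']).round(4),'t',s['time'],'f',s['wrist_force'].round(1),'gap',s['finger_gap'])
def now():
    s=arm.sense(); C=R.from_quat(s['ee_rot']); z=C.apply([0,0,1])
    g=s['eef_pos']+z*arm.grip_point_offset
    print('grip g',(R.from_euler('z',-A).apply(g-O)*1000).round(1),'w',g.round(4),'z',z.round(3),'j',s['joint_positions'].round(2))
E
python3 -c "
from h import *
plan(gauge(-.0826,0,.105),-46,45,.07)"
```

```text
dr [ 10.56 -44.13  25.65] off [-0.3244 -0.2207  0.111 ] t 0.1 f [-0.5 -0.2  0.6] gap 0.9991034536734491
```

```bash
python3 -m jog '{"dr":[[10.56,-44.13,25.65],[10.56,-44.13,25.65],[10.56,-44.13,25.65],[10.56,-44.13,25.65],[10.56,-44.13,25.65],[10.56,-44.13,25.65],[10.56,-44.13,25.65],[10.56,-44.13,25.65],[10.56,-44.13,25.65],[10.56,-44.13,25.65],[10.56,-44.13,25.65],[10.56,-44.13,25.65]],"offset":[[-0.324,-0.221,0.111],[-0.324,-0.221,0.111],[-0.324,-0.221,0.111],[-0.324,-0.221,0.111],[-0.324,-0.221,0.111],[-0.324,-0.221,0.111],[-0.324,-0.221,0.111],[-0.324,-0.221,0.111],[-0.324,-0.221,0.111],[-0.324,-0.221,0.111],[-0.324,-0.221,0.111],[-0.324,-0.221,0.111]],"gripper":[1,1,1,1,1,1,1,1,1,1,1,1]}' 30
python3 - <<'E'
from h import *
now(); plan(gauge(-.0826,0,.105),-46,45,0)
for n in('top','wrist'):
    d=grab(n); cv2.imwrite(f'pics/{n}1.png',d['frame'])
E
python3 -c "
import cv2,numpy as np
cv2.imwrite('pics/c1.png',np.hstack([cv2.resize(cv2.imread('pics/'+n+'1.png'),(400,300)) for n in('top','wrist')]))"
```

```text
time: 1.3
eef_pos: [0.4455, 0.3019, 0.1933]
ee_rot: [0.361, 0.851, -0.148, 0.352]
wrist_force: [0.5, 0.3, 0.6]
finger_gap: 1.001
grasp_force: 0.0
grip g [-133.8    0.9  155.2] w [0.472  0.2747 0.1552] z [ 0.493 -0.506 -0.708] j [ 0.93  0.62  2.   -0.99  0.99  0.93]
dr [ 0.15 -0.05 -0.04] off [-0.0007 -0.0009  0.0717] t 1.3 f [0.5 0.3 0.6] gap 1.000956037068016
```

View pics/c1.png

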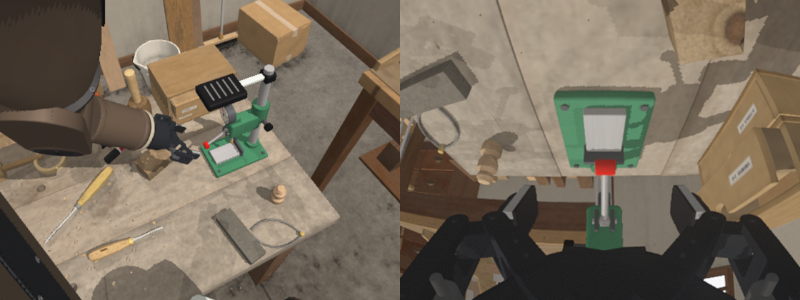

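The arm holds the 45° tilt, and in the wrist view the knob (605,168) is centred between the fingers. Now I'll go in and pinch it.

```bash
python3 -m jog '{"dr":[[0,0,0],[0,0,0],[0,0,0],[0,0,0],[0,0,0],[0,0,0],[0,0,0],[0,0,0],[0,0,0],[0,0,0],[0,0,0],[0,0,0],[0,0,0],[0,0,0]],"offset":[[-0.001,-0.001,0.02],[-0.001,-0.001,0.04],[-0.001,-0.001,0.06],[-0.001,-0.001,0.07],[-0.001,-0.001,0.07],[-0.001,-0.001,0.07],[-0.001,-0.001,0.07],[-0.001,-0.001,0.07],[-0.001,-0.001,0.07],[-0.001,-0.001,0.07],[-0.001,-0.001,0.07],[-0.001,-0.001,0.07],[-0.001,-0.001,0.07],[-0.001,-0.001,0.07]],"gripper":[1,1,1,1,-1,-1,-1,-1,-1,-1,-1,-1,-1,-1]}' 25; python3 -c "
from h import *
now()"
```

```text
time: 2.8
eef_pos: [0.4811, 0.2659, 0.1447]
ee_rot: [0.361, 0.851, -0.147, 0.353]
wrist_force: [6.4, 8.5, 0.0]
finger_gap: 0.199
grasp_force: 29.9
grip g [-83.1   1.6 106.6] w [0.5077 0.2387 0.1066] z [ 0.494 -0.504 -0.708] j [ 0.84  0.69  2.03 -1.13  0.89  1.03]
```

```bash
python3 -m jog '{"dr":[[0,0,0],[0,0,0],[0,0,0],[0,0,0],[0,0,0],[0,0,0],[0,0,0],[0,0,0],[0,0,0],[0,0,0],[0,0,0]],"offset":[[-0.003,0.001,-0.009],[-0.007,0.001,-0.017],[-0.012,0.001,-0.024],[-0.018,0.001,-0.031],[-0.025,0.001,-0.038],[-0.033,0.001,-0.0425],[-0.041,0.001,-0.0465],[-0.050,0.001,-0.050],[-0.051,0.001,-0.050],[-0.051,0.001,-0.050],[-0.051,0.001,-0.050]],"gripper":[-1,-1,-1,-1,-1,-1,-1,-1,-1,-1,-1]}'; python3 -c "
from h import *
now()"
```

```text
time: 3.9
eef_pos: [0.4817, 0.2656, 0.2163]
ee_rot: [0.361, 0.851, -0.147, 0.353]
wrist_force: [-0.7, 9.7, 3.5]
finger_gap: 0.201
grasp_force: 27.4
grip g [-82.5   1.8 178.1] w [0.5083 0.2384 0.1781] z [ 0.494 -0.505 -0.708] j [ 0.84  0.57  2.01 -1.03  0.96  0.86]
```

```bash
python3 -m jog '{"dr":[[0,0,0],[0,0,0],[0,0,0],[0,0,0],[0,0,0],[0,0,0],[0,0,0],[0,0,0],[0,0,0],[0,0,0]],"offset":[[0,0,0],[0,0,0],[0,0,0],[0,0,0],[0,0,-0.02],[0,0,-0.05],[0,0,-0.08],[0,0,-0.10],[0,0,-0.10],[0,0,-0.10]],"gripper":[1,1,1,1,1,1,1,1,1,1]}'; python3 - <<'E'
from h import *
now()
h=np.radians(-26.1); c=np.array([.4682,.3822,.028]); g=c-.038*np.array([np.cos(h),np.sin(h),0])
plan(g,-26.1,45,.09)
d=grab('top'); cv2.imwrite('pics/top2.png',d['frame']); P=pts(d)
hsv=cv2.cvtColor(d['frame'],cv2.COLOR_BGR2HSV).astype(int); H,S,V=hsv[...,0],hsv[...,1],hsv[...,2]
m=((H<6)|(H>174))&(S>170)&(V>110)&(P[...,2]>.06)&(P[...,2]<.25)&(P[...,0]>.4)
print('knob',m.sum(),(R.from_euler('z',-A).apply(P[m].mean(0)-O)*1000))
E
```

```text
time: 4.9
eef_pos: [0.432, 0.3146, 0.2861]
ee_rot: [0.361, 0.851, -0.149, 0.352]
wrist_force: [0.0, -0.8, 0.0]
finger_gap: 1.003
grasp_force: 0.0
grip g [-1.522e+02 -1.000e-01  2.479e+02] w [0.4585 0.2872 0.2479] z [ 0.492 -0.508 -0.707] j [ 0.97  0.47  1.93 -0.88  1.12  0.75]
dr [-14.    -0.02 -14.1 ] off [0.22   0.0254 0.0012] t 4.9 f [ 0.  -0.8  0. ] gap 1.0025951058946023
knob 65 [-84.76449619   0.25976863 176.24903523]
```

The lever is up, with the knob at z 176. Next is the approach to the blank.

```bash
python3 -m jog '{"dr":[[-14,0,-14.1],[-14,0,-14.1],[-14,0,-14.1],[-14,0,-14.1],[-14,0,-14.1],[-14,0,-14.1],[-14,0,-14.1],[-14,0,-14.1],[-14,0,-14.1]],"offset":[[0.22,0.0254,0.0012],[0.22,0.0254,0.0012],[0.22,0.0254,0.0012],[0.22,0.0254,0.0012],[0.22,0.0254,0.0012],[0.22,0.0254,0.0012],[0.22,0.0254,0.0012],[0.22,0.0254,0.0012],[0.22,0.0254,0.0012]],"gripper":[1,1,1,1,1,1,1,1,1]}'
python3 - <<'E'
from h import *
now()
h=np.radians(-26.1); c=np.array([.4682,.3822,.028]); g=c-.038*np.array([np.cos(h),np.sin(h),0])
plan(g,-26.1,45,0)
d=grab('wrist'); cv2.imwrite('pics/wrist3.png',d['frame'])
E
```

```text
time: 5.85
eef_pos: [0.3436, 0.443, 0.1308]
ee_rot: [0.21, 0.9, -0.086, 0.373]
wrist_force: [0.3, -0.2, -0.3]
finger_gap: 1.0
grasp_force: 0.0
grip g [-308.2   38.4   92.7] w [0.3778 0.4262 0.0927] z [ 0.634 -0.312 -0.707] j [ 1.24  0.74  1.97 -1.08  0.92  1.02]
dr [-0.05 -0.02 -0.1 ] off [0.0015 0.0003 0.09  ] t 5.85 f [ 0.3 -0.2 -0.3] gap 1.0000982196130506
```

View pics/wrist3.png

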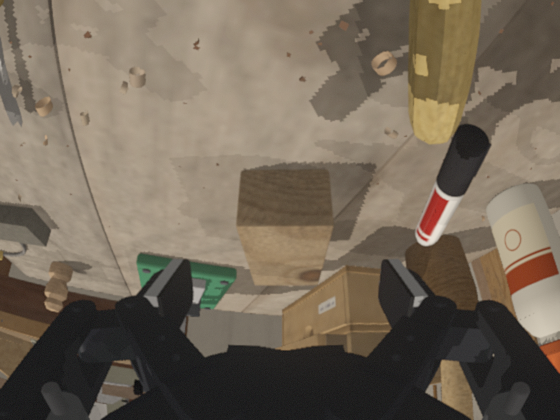

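The wrist view shows the blank (285,225) centred between the open fingers, with the pen clear on the right at (450,185). I'll move in and grip.

```bash
python3 -m jog '{"dr":[[0,0,0],[0,0,0],[0,0,0],[0,0,0],[0,0,0],[0,0,0],[0,0,0],[0,0,0],[0,0,0],[0,0,0],[0,0,0],[0,0,0],[0,0,0],[0,0,0]],"offset":[[0.001,0,0.02],[0.001,0,0.04],[0.001,0,0.06],[0.001,0,0.075],[0.001,0,0.085],[0.001,0,0.09],[0.001,0,0.09],[0.001,0,0.09],[0.001,0,0.09],[0.001,0,0.09],[0.001,0,0.09],[0.001,0,0.09],[0.001,0,0.09],[0.001,0,0.09]],"gripper":[1,1,1,1,1,1,1,-1,-1,-1,-1,-1,-1,-1]}' 70
python3 - <<'E'
from h import *
now()
d=grab('top'); cv2.imwrite('pics/top4.png',d['frame'])
E
```

```text
time: 7.3
eef_pos: [0.399, 0.4165, 0.0663]
ee_rot: [0.209, 0.9, -0.086, 0.373]
wrist_force: [-2.7, 0.3, 6.0]
finger_gap: 0.691
grasp_force: 75.3
grip g [-250.7   60.    28.1] w [0.4333 0.3998 0.0281] z [ 0.635 -0.311 -0.707] j [ 1.13  0.85  1.99 -1.27  0.83  1.16]
```

```bash
python3 -m jog '{"dr":[[0,0,0],[0,0,0],[0,0,0],[0,0,0]],"offset":[[-0.01,0,-0.01],[-0.03,0,-0.03],[-0.05,0,-0.05],[-0.05,0,-0.05]],"gripper":[-1,-1,-1,-1]}'
python3 - <<'E'
from h import *
now(); plan(gauge(-.178,.001,.09),-46,45)
E
```

```text
time: 7.75
eef_pos: [0.3996, 0.4173, 0.1395]
ee_rot: [0.209, 0.9, -0.084, 0.373]
wrist_force: [-0.4, -0.7, -2.7]
finger_gap: 0.693
grasp_force: 75.4
grip g [-251.    61.   101.4] w [0.4339 0.4007 0.1014] z [ 0.636 -0.308 -0.707] j [ 1.13  0.72  1.99 -1.17  0.88  1.  ]
dr [14.25 -0.05 13.91] off [-0.0278 -0.0682  0.0435] t 7.75 f [-0.4 -0.7 -2.7] gap 0.6934399359169537
```

```bash
python3 -m jog '{"dr":[[4,0,4],[8,0,8],[12,0,12],[14.2,0,13.9],[14.2,0,13.9],[14.2,0,13.9]],"offset":[[-0.008,-0.02,0.012],[-0.016,-0.04,0.025],[-0.024,-0.06,0.037],[-0.028,-0.068,0.0435],[-0.028,-0.068,0.0435],[-0.028,-0.068,0.0435]],"gripper":[-1,-1,-1,-1,-1,-1]}'
python3 - <<'E'
from h import *
now(); plan(gauge(-.178,.001,.09),-46,45)
a=[]
for n in('side','wrist'):
    d=grab(n); a.append(cv2.resize(d['frame'][80:340,150:450] if n=='side' else d['frame'],(400,340)))
cv2.imwrite('pics/c5.png',np.hstack(a))
E
```

```text
time: 8.35
eef_pos: [0.4149, 0.3334, 0.1251]
ee_rot: [0.359, 0.851, -0.151, 0.352]
wrist_force: [-0.0, 0.1, -1.8]
finger_gap: 0.695
grasp_force: 75.4
grip g [-177.6    0.5   87. ] w [0.4413 0.3059 0.087 ] z [ 0.49  -0.509 -0.707] j [ 1.01  0.74  1.98 -1.    0.95  1.07]
dr [-0.06  0.    0.24] off [-0.0019  0.0004 -0.0024] t 8.35 f [-0.   0.1 -1.8] gap 0.6947367415610427
```

View pics/c5.png

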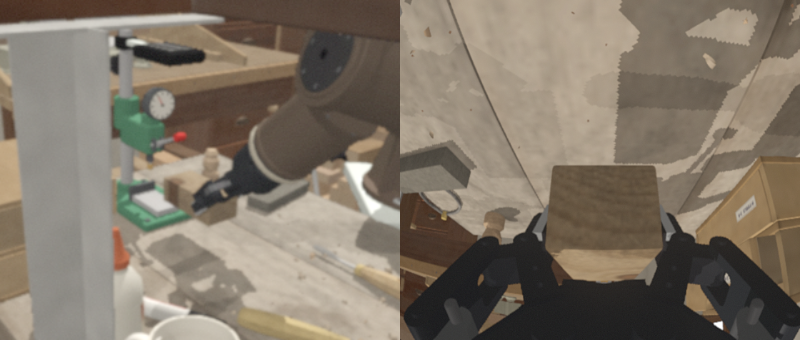

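The side view shows the blank held by its front end, clear of the gauge and the finial. I'll check its attitude from the depth data.

```bash
python3 - <<'E'
from h import *
d=grab('top'); P=(R.from_euler('z',-A).apply((pts(d)-O).reshape(-1,3))*1000).reshape(420,560,3)
x,y,z=P[...,0],P[...,1],P[...,2]; hsv=cv2.cvtColor(d['frame'],cv2.COLOR_BGR2HSV)
b=(x>-215)&(x<-70)&(abs(y)<40)&(z>90)&(z<120)&(hsv[...,1]>55)&(hsv[...,2]>50)&(hsv[...,0]<25)
k,l,s,c=cv2.connectedComponentsWithStats(b.astype(np.uint8)); i=1+s[1:,4].argmax(); m=l==i; print(s[i])
Q=P[m]; M=np.c_[Q[:,:2],np.ones(len(Q))]; w=np.linalg.lstsq(M,Q[:,2],rcond=None)[0]; r=Q[:,2]-M@w
k=abs(r)<4; w=np.linalg.lstsq(M[k],Q[k,2],rcond=None)[0]
print('slope deg',np.degrees(w[:2]),'x ext',np.percentile(Q[:,0],[1,99]),'y',np.percentile(Q[:,1],[1,99]),'z',np.percentile(Q[:,2],[5,50,95]),cv2.minAreaRect(Q[k][:,:2].astype(np.float32)))
E
```

```text
[ 231  194   66   41 1577]
slope deg [-0.01422065  0.45589524] x ext [-197.30658727  -81.16987016] y [-29.01789381  30.3842887 ] z [ 97.78055469 104.23801776 106.52182517] ((-139.39222717285156, 1.0237503051757812), (119.01171875, 61.73215866088867), 0.07560612261295319)
```

```bash
python3 -m jog '{"dr":[[0,0,0],[0,0,0],[0,0,0],[0,0,0],[0,0,0],[0,0,0],[0,0,0],[0,0,0],[0,0,0],[0,0,0],[0,0,0]],"offset":[[-0.002,0,0.014],[-0.004,0,0.028],[-0.006,0,0.043],[-0.006,0,0.043],[-0.013,0,0.05],[-0.02,0,0.057],[-0.027,0,0.064],[-0.034,0,0.071],[-0.041,0,0.078],[-0.046,0,0.084],[-0.046,0,0.084]],"gripper":[-1,-1,-1,-1,-1,-1,-1,-1,-1,-1,-1]}'
python3 -c "
from h import *
now()"
```

```text
time: 9.6
eef_pos: [0.4791, 0.2656, 0.0985]
ee_rot: [0.361, 0.85, -0.152, 0.352]
wrist_force: [0.5, -0.2, -0.9]
finger_gap: 0.697
grasp_force: 75.5
grip g [-84.2  -0.5  60.4] w [0.5055 0.238  0.0604] z [ 0.489 -0.511 -0.707] j [ 0.84  0.78  2.03 -1.19  0.86  1.13]
```

```bash
python3 -m jog '{"dr":[[0,0,0],[0,0,0],[0,0,0],[0,0,0],[0,0,0]],"offset":[[-0.002,0,0.002],[-0.0035,0,0.0035],[-0.002,0,0.005],[-0.001,0,0.0065],[-0.001,0,0.0065]],"gripper":[-1,-1,-1,-1,-1]}'
python3 -c "
from h import *
now()"
```

```text
time: 10.1
eef_pos: [0.4821, 0.2629, 0.0944]
ee_rot: [0.36, 0.851, -0.151, 0.352]
wrist_force: [-0.5, 0.0, -1.5]
finger_gap: 0.693
grasp_force: 75.6
grip g [-80.1  -0.2  56.3] w [0.5085 0.2353 0.0563] z [ 0.49  -0.511 -0.707] j [ 0.83  0.79  2.03 -1.2   0.86  1.13]
```

```bash
python3 -m jog '{"dr":[[0,0,0],[0,0,0],[0,0,0]],"offset":[[-0.001,0,0.0025],[-0.001,0,0.0025],[-0.001,0,0.0025]],"gripper":[-1,-1,-1]}'
python3 -c "
from h import *
now()"; python3 -m jog '{"dr":[[0,0,0],[0,0,0],[0,0,0]],"offset":[[-0.001,0,0.001],[-0.0015,0,0.0015],[-0.0015,0,0.0015]],"gripper":[-1,-1,-1]}'
python3 -c "
from h import *
now()"
```

```text
time: 10.4
eef_pos: [0.4843, 0.2612, 0.0941]
ee_rot: [0.36, 0.851, -0.151, 0.352]
wrist_force: [-1.9, 1.7, 8.0]
finger_gap: 0.696
grasp_force: 76.6
grip g [-77.4   0.3  56.1] w [0.5108 0.2337 0.0561] z [ 0.491 -0.51  -0.706] j [ 0.83  0.79  2.03 -1.21  0.86  1.14]
time: 10.7
eef_pos: [0.4855, 0.2601, 0.0942]
ee_rot: [0.36, 0.851, -0.151, 0.352]
wrist_force: [-8.9, 6.3, 12.8]
finger_gap: 0.693
grasp_force: 77.7
grip g [-75.8   0.5  56.1] w [0.512  0.2326 0.0561] z [ 0.491 -0.51  -0.707] j [ 0.83  0.79  2.03 -1.21  0.85  1.14]
```

```bash
python3 -m jog '{"dr":[[0,0,0],[0,0,0],[0,0,0]],"offset":[[-0.001,0,0.001],[-0.001,0,0.001],[-0.001,0,0.001]],"gripper":[-1,-1,-1]}'
python3 -c "
from h import *
now()"
```

```text
time: 11.0
eef_pos: [0.4857, 0.26, 0.0942]
ee_rot: [0.36, 0.851, -0.15, 0.352]
wrist_force: [-25.8, 21.0, 22.2]
finger_gap: 0.696
grasp_force: 80.1
grip g [-75.7   0.5  56. ] w [0.5121 0.2326 0.056 ] z [ 0.491 -0.508 -0.708] j [ 0.83  0.79  2.03 -1.22  0.85  1.14]
```

```bash
python3 -m jog '{"dr":[[0,0,0],[0,0,0],[0,0,0],[0,0,0],[0,0,0],[0,0,0]],"offset":[[0.001,0,-0.001],[0.001,0,-0.001],[0.001,0,-0.001],[0.001,0,-0.001],[0.001,0,-0.001],[0.001,0,-0.001]],"gripper":[-1,-1,1,1,1,1]}'
python3 -m jog '{"dr":[[0,0,0],[0,0,0],[0,0,0],[0,0,0],[0,0,0]],"offset":[[0,0,-0.02],[0,0,-0.05],[0,0,-0.09],[0,0,-0.12],[0,0,-0.12]],"gripper":[1,1,1,1,1]}'
python3 - <<'E'
from h import *
now(); plan(gauge(-.0826,.001,.175),-46,45,.06)
d=grab('top'); P=(R.from_euler('z',-A).apply((pts(d)-O).reshape(-1,3))*1000).reshape(420,560,3)
x,y,z=P[...,0],P[...,1],P[...,2]; hsv=cv2.cvtColor(d['frame'],cv2.COLOR_BGR2HSV)
m=(x>-130)&(x<30)&(abs(y)<50)&(z>66)&(z<80)&(hsv[...,1]>55)&(hsv[...,0]<25)
Q=P[m]; print(m.sum(),np.percentile(Q,[1,50,99],axis=0),cv2.minAreaRect(Q[:,:2].astype(np.float32)))
w=grab('wrist')['frame']; cv2.imwrite('pics/c6.png',np.hstack([cv2.resize(d['frame'][80:280,200:420],(400,364)),cv2.resize(w,(400,364))]))
E
```

```text
time: 11.6
eef_pos: [0.4854, 0.2593, 0.0934]
ee_rot: [0.36, 0.851, -0.151, 0.352]
wrist_force: [0.2, 0.2, 0.3]
finger_gap: 0.998
grasp_force: 0.0
time: 12.1
eef_pos: [0.4261, 0.3232, 0.1806]
ee_rot: [0.36, 0.851, -0.149, 0.352]
wrist_force: [0.5, 0.1, -0.7]
finger_gap: 1.001
grasp_force: 0.0
grip g [-162.5    1.7  142.5] w [0.4526 0.2959 0.1425] z [ 0.492 -0.507 -0.708] j [ 0.98  0.64  1.98 -0.96  1.    0.96]
dr [ 0.1  -0.03  0.09] off [-0.0795 -0.0007 -0.0266] t 12.1 f [ 0.5  0.1 -0.7] gap 1.0011932663874485
1343 [[-97.15624898 -29.07210277  66.97992516]
 [-43.36162064  -3.33828704  73.31790592]
 [ 19.47887675  30.0991875   76.91833173]] ((-38.08781051635742, 1.3472900390625), (119.60407257080078, 62.79558181762695), 0.3366069495677948)
```

View pics/c6.png

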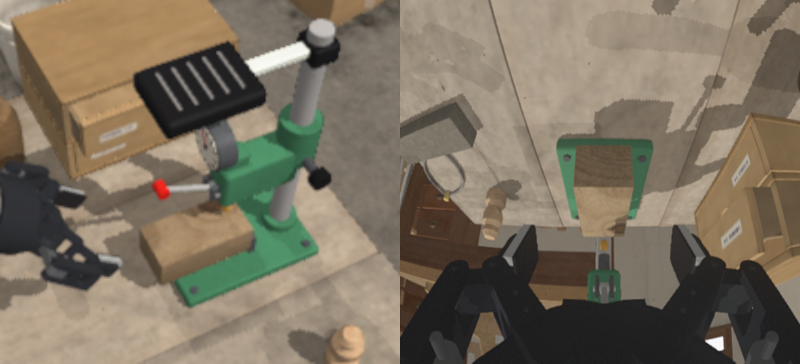

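Viewed from the top, the blank lies square against the fence (centre −38, 1 mm, 0.3°). The knob is at (160,188) of the left half, with the lever still up. I'll take the knob and lower it.

```bash
python3 -m jog '{"dr":[[0,0,0],[0,0,0],[0,0,0],[0,0,0],[0,0,0],[0,0,0],[0,0,0],[0,0,0],[0,0,0],[0,0,0],[0,0,0],[0,0,0],[0,0,0],[0,0,0],[0,0,0],[0,0,0],[0,0,0]],"offset":[[-0.04,0,-0.015],[-0.08,0,-0.027],[-0.08,0,-0.027],[-0.08,0,-0.01],[-0.08,0,0.01],[-0.08,0,0.025],[-0.08,0,0.033],[-0.08,0,0.033],[-0.08,0,0.033],[-0.08,0,0.033],[-0.08,0,0.033],[-0.08,0,0.033],[-0.08,0,0.033],[-0.08,0,0.033],[-0.08,0,0.033],[-0.08,0,0.033],[-0.08,0,0.033]],"gripper":[1,1,1,1,1,1,1,1,-1,-1,-1,-1,-1,-1,-1,-1,-1]}' 25
python3 -c "
from h import *
now()"
```

```text
time: 13.9
eef_pos: [0.483, 0.2646, 0.2121]
ee_rot: [0.36, 0.851, -0.15, 0.352]
wrist_force: [3.2, 5.9, 0.6]
finger_gap: 0.204
grasp_force: 27.2
grip g [-80.8   1.8 174. ] w [0.5094 0.2372 0.174 ] z [ 0.491 -0.508 -0.707] j [ 0.84  0.58  2.   -1.04  0.96  0.86]
```

```bash
python3 -m jog '{"dr":[[0,0,0],[0,0,0],[0,0,0],[0,0,0],[0,0,0],[0,0,0],[0,0,0],[0,0,0],[0,0,0],[0,0,0],[0,0,0]],"offset":[[0.009,0,0.003],[0.017,0,0.007],[0.024,0,0.012],[0.031,0,0.018],[0.038,0,0.025],[0.0425,0,0.033],[0.0465,0,0.041],[0.050,0,0.050],[0.051,0,0.051],[0.051,0,0.051],[0.051,0,0.051]],"gripper":[-1,-1,-1,-1,-1,-1,-1,-1,-1,-1,-1]}'
python3 -c "
from h import *
now()"
python3 -m jog '{"dr":[[0,0,0],[0,0,0],[0,0,0],[0,0,0],[0,0,0],[0,0,0],[0,0,0],[0,0,0],[0,0,0],[0,0,0]],"offset":[[0,0,0],[0,0,0],[0,0,0],[0,0,0],[0,0,-0.02],[0,0,-0.05],[0,0,-0.09],[0,0,-0.12],[0,0,-0.12],[0,0,-0.12]],"gripper":[1,1,1,1,1,1,1,1,1,1]}'
python3 - <<'E'
from h import *
now()
d=grab('top'); P=(R.from_euler('z',-A).apply((pts(d)-O).reshape(-1,3))*1000).reshape(420,560,3)
x,y,z=P[...,0],P[...,1],P[...,2]; hsv=cv2.cvtColor(d['frame'],cv2.COLOR_BGR2HSV).astype(int); H,S,V=hsv[...,0],hsv[...,1],hsv[...,2]
m=(x>-130)&(x<30)&(abs(y)<50)&(z>66)&(z<80)&(S>55)&(H<25)
print(m.sum(),cv2.minAreaRect(P[m][:,:2].astype(np.float32)))
k=((H<6)|(H>174))&(S>170)&(V>110)&(x>-130)&(x<0)&(z>80)&(z<200)
print('knob',k.sum(),P[k].mean(0))
s=grab('side')['frame']
cv2.imwrite('pics/c7.png',np.hstack([cv2.resize(d['frame'][80:280,200:420],(400,364)),cv2.resize(s[90:290,180:400],(400,364))]))
E
```

```text
time: 15.0
eef_pos: [0.4831, 0.2645, 0.1405]
ee_rot: [0.36, 0.851, -0.15, 0.353]
wrist_force: [3.0, 5.6, 11.9]
finger_gap: 0.204
grasp_force: 29.9
grip g [-80.6   1.8 102.4] w [0.5097 0.237  0.1024] z [ 0.492 -0.509 -0.706] j [ 0.84  0.7   2.03 -1.14  0.89  1.03]
time: 16.0
eef_pos: [0.4233, 0.3246, 0.2244]
ee_rot: [0.36, 0.851, -0.151, 0.352]
wrist_force: [-0.4, -1.0, -0.2]
finger_gap: 1.002
grasp_force: 0.0
grip g [-165.4    0.4  186.3] w [0.4497 0.2971 0.1863] z [ 0.49  -0.51  -0.707] j [ 0.99  0.57  1.96 -0.91  1.06  0.87]
1245 ((-38.14003372192383, 0.7050132751464844), (62.036048889160156, 120.00214385986328), 89.89295196533203)
knob 58 [-82.35805806   0.2471724  110.28499331]
```

View pics/c7.png

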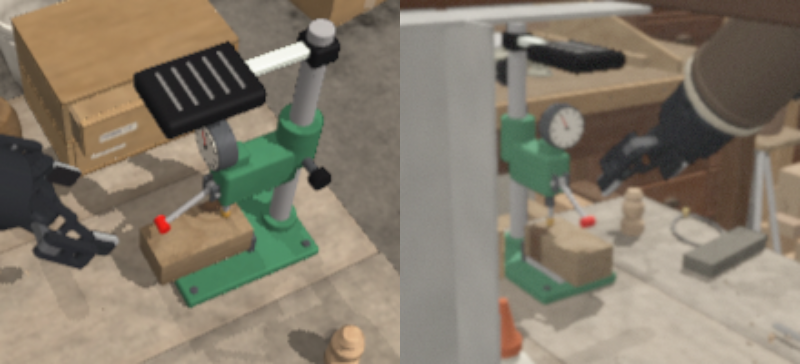

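Both views show the lever down (knob at (163,224) in the left half), the feeler on the wood, the blank in place and the gripper clear. I'll hand it in.

```bash
python3 -c "
from workcell import close_job
print(close_job())"
```

```text
the job is handed in; nothing more can be done
None
```

I handed the job in after about 16 s of robot time: the blank lies square against the fence on the gauge table (about 1 mm off centre by the top camera), and the lever is fully down with the feeler on the wood. The finial and pen stayed clear of the arm; the interface returned no verdict.

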